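# Square a drilled mounting plate into the corner stop

### The job

Slide the oblong four-hole steel plate along the desk into the inside corner of the bolted-down aluminium corner stop, its long edge flush against the long fence and its short edge flush against the short fence, ready to be picked up from a known place. Keep it flat on the desk without lifting it, and leave the square plate and the round flange where they are.

Things in the scene. Friction and masses are not known exactly. Their poses are not given: they have to be found in the camera images.
- oblong_plate: The plate to slide: loose bare steel, 60 (its x) by 90 (its y) by 10 mm thick, 0.28 to 0.52 kg, four small black holes. Origin: centre of its underside, z up. Starts within 20 degrees of square to the stop, in a row with the other two, about 145 mm from the long fence, any order; the way straight to that fence, then along it to the corner, is free. A half turn makes no difference.
- corner_stop: Aluminium L-shaped stop, fixed. Fences 14 mm high, 25 mm thick. Origin: inside corner at desk level (height 0), z up. Long fence: inner face x = 0, from the corner 420 mm along -y. Short fence: inner face y = 0, 100 mm along -x. The plate belongs on the -x, -y side, on the bare desk; fully home its centre is at x = -30, y = -45 mm in this frame, with its x axis parallel to the stop's.
- square_plate: Bystander, to be left alone: loose bare steel plate 70 by 70 mm, 10 mm thick, one black hole in the middle. Origin: centre of its underside; z up.
- round_flange: Bystander, to be left alone: loose bare steel disc 72 mm in diameter, 10 mm thick, one black hole in the middle. Origin: centre of its underside; z up.
Not all that is in view belongs to the job. Leave any brown or orange look-alike of the oblong_plate alone.

How it is judged:
By the outcome, as a careful person would: the job done as asked, in the order asked, and still so for the second after the job is handed in, with the robot touching nothing.
It also fails if it takes over 48 s, if anything falls off the work surface, if the arm or the gripper's body presses on something with over 40 N, if the wrist force passes 120 N, or if a joint passes its speed limit or range.

### The arm

A 6-joint arm with a two-finger parallel gripper is mounted at the origin on the work surface. World frame = base frame: x ahead of the robot, y to its left, z up, the work surface at z = 0. Lengths are in mm, angles in degrees, forces in N, time in s.
With the tool pointing down it reaches from about 325 to 850 mm from the base axis. Payload 15.5 kg.
Tool frame: the origin (TCP) lies midway between the tips of the shut fingers; the grasp point (between the pads) lies 19 mm behind it; z points along the fingers, y is the direction in which the jaws open and shut (so a half turn about z gives the same grasp; the last joint's range is limited). The gripper opens to 91 mm and grips with 3 to 60 N. Pads are 32 mm wide; open, the fingers measure 118 mm over their backs; the gripper's body (76 mm by 178 mm) begins 60 mm behind the grasp point.
Start: joints at [-82.764, 28.281, 77.091, -0, 74.628, -5.472], TCP at [137.492, -609.69, 213.915] pointing down, gripper open.
Joint ranges: [-166.48, 166.48], [-47.26, 123.95], [12.59, 153.08], [-70.14, 250.14], [6.76, 159.57], [-176.63, 176.63]. Speed limits (degrees/s): [108.29, 108.29, 147.25, 172.46, 172.46, 172.46].

### API

Orientations are given as [roll, pitch, yaw] about the fixed x, y, z axes, in that order (R = Rz(yaw) Ry(pitch) Rx(roll)).
In Python, from cell import move_pose, servo_line, set_joints, set_gripper, wait, ik, get_obs, get_image, calibration, PlanningError, sign_off gives the robot as it stands. Calls block until the motion is done:
- move_pose(position, orientation): joint-space move of the TCP to a pose.
- servo_line(position, ori=None, speed=150, f_stop=None): straight line of the TCP; ori=None keeps the orientation; speed is the mean speed in mm/s. With f_stop (N) it stops when the force on the tool has changed by that much, and returns True; else False.
- set_joints(angles): joint-space move.
- set_gripper(opening): finger opening in mm; the grip force is fixed at half the most; returns when the fingers have stopped.
- wait(seconds).
- ik(position, orientation): joint angles nearest the present ones, or None.
- get_obs(): the state.
- get_image(name): name is "scene" or "top" or "wrist"; returns the picture (480x640x3 uint8, red, green, blue); there is no depth.
- calibration(name): a dict with "fx", "fy", "cx", "cy" (pixels), "position" and "orientation" of the camera in the world; the wrist camera has in their place "tool_from_camera" (4x4, takes a point from camera to tool coordinates, whose origin is the TCP and whose axes are the flange's). Camera axes: x right, y up, looking along -z (the intrinsics and any distortion apply to the point x, -y, -z); pixel columns grow to the right and rows downward; lengths in mm; the calibration is good to about 2 mm. A picture is of the moment at which its call begins: read the wrist's pose just before it. calibration takes no time and is no camera call.
A pose or a line that the arm cannot do raises PlanningError and nothing moves.
- sign_off(): hands the job in, once; it reports no verdict.
The state is a dict: "t": time; "q": joint angles; "qd": joint speeds; "joint_efforts": joint torques, N m; "position": TCP position; "tcp_rot": TCP orientation; "wrist_force": force on the tool from outside, world axes, zero at the start; "torque": the same for the moment, N m; "width": finger opening in mm.
Only numpy, scipy, OpenCV 4.12 (cv2) and the standard library are available. Lean on these libraries where they do the work, as an engineer would, in place of code of your own. Each camera call takes 0.05 s, during which the arm holds its last target. There are 200 camera calls.

## Working session

There is one attempt and no reset: what is moved stays moved. The work goes in short steps, each a Python script; the robot and the scene stay as the last script left them, time stands still between calls to the robot, and variables do not carry over. Pictures are saved under pics/ and viewed, about 8 in all and at most 12, crops included, and the job is handed in when it is done.

```bash
mkdir -p pics; ls; python3 - <<'E'
from cell import *
import cv2
for n in("top","scene"):
    im=get_image(n); cv2.imwrite(f"pics/{n}0.png",im[:,:,::-1])
    print(n,calibration(n))
print(calibration("wrist")); o=get_obs(); print(o)
E
```

```text
pics
top {'fx': 554.2888798718145, 'fy': 554.2888798718145, 'cx': 317.81786972858873, 'cy': 236.88038429325638, 'position': array([ 363.27223314,  -46.22212477, 1091.94260987]), 'orientation': array([  9.40948853,  -0.24656584, -90.17500508])}
scene {'fx': 480.48340376279276, 'fy': 480.48340376279276, 'cx': 307.9716059375047, 'cy': 240.0315924192352, 'position': array([765.73720846, 302.60017858, 712.63048553]), 'orientation': array([ 32.60175758,  -0.69711241, 148.12609058])}
{'fx': 381.544309199583, 'fy': 381.544309199583, 'cx': 321.4151070103947, 'cy': 243.58093465782287, 'tool_from_camera': array([[-3.43822342e-04,  9.67439059e-01,  2.53103831e-01,
         7.07696322e+01],
       [ 9.99998772e-01, -5.44423958e-05,  1.56651766e-03,
        -1.27354400e+00],
       [ 1.52928995e-03,  2.53104059e-01, -9.67437852e-01,
        -1.70586711e+02],
       [ 0.00000000e+00,  0.00000000e+00,  0.00000000e+00,
         1.00000000e+00]])}
{'t': 0.1, 'q': array([-8.27626297e+01,  2.83132736e+01,  7.71229951e+01, -3.25195746e-03,
        7.46274970e+01, -5.47267935e+00]), 'qd': array([ 0.0051794 , -0.03864613, -0.08081724,  0.01093636,  0.06173797,
        0.06812372]), 'joint_efforts': array([ 2.37139211e-04, -8.80241847e+01, -3.82543051e+01,  7.08414847e-02,
        4.82918217e-02, -3.76531113e-05]), 'position': array([ 137.44277924, -609.35747943,  213.38019265]), 'tcp_rot': array([-1.79936226e+02, -2.96105047e-03,  1.27109118e+01]), 'wrist_force': array([ 0.04691883, -0.46321132, -0.0726438 ]), 'torque': array([-0.03405906,  0.03159436,  0.06942561]), 'width': 91.41213311984066}
```

View pics/top0.png

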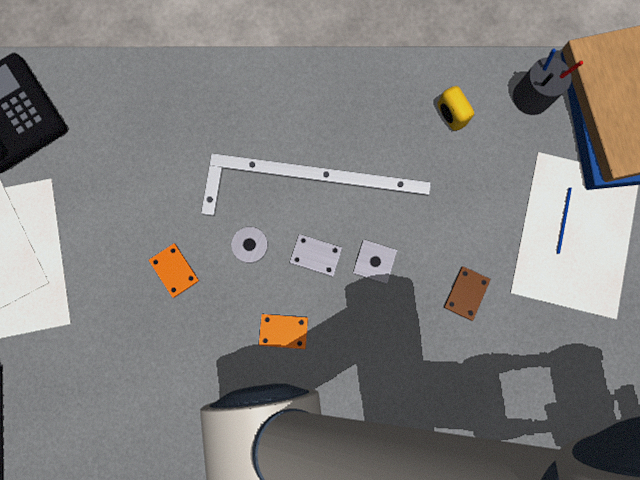

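View pics/scene0.png

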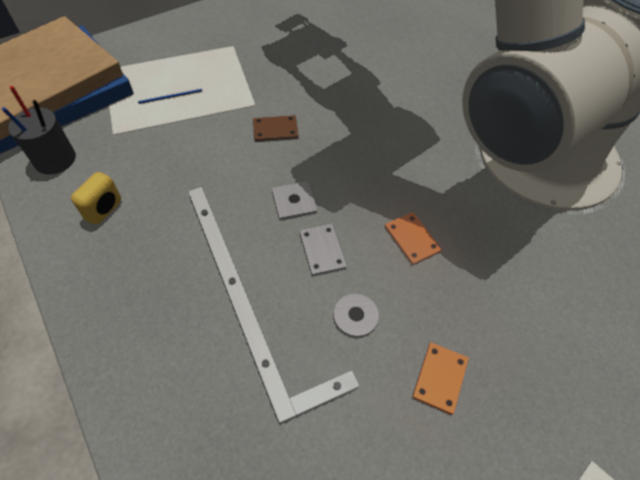

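The top view shows four oblong four-hole parts: grey at (316,255), orange at (174,270) and (283,330), brown at (467,293). Only the grey one is bare steel, and it sits in the row between the flange (249,245) and the square plate (375,260). The stop's inside corner is near (221,168). Next I measure and confirm with a crop.

```bash
cat > h.py <<'E'
import numpy as np, cv2
from scipy.spatial.transform import Rotation as R
from cell import *
def ray(name,px,h):
    c=calibration(name); px=np.atleast_2d(px).astype(float)
    d=np.c_[(px[:,0]-c['cx'])/c['fx'],-(px[:,1]-c['cy'])/c['fy'],-np.ones(len(px))]
    d=R.from_euler('xyz',c['orientation'],degrees=True).apply(d); p=np.array(c['position'])
    return (p+d*((h-p[2])/d[:,2])[:,None])[:,:2]
def blobs(name,im,lo):
    hsv=cv2.cvtColor(im,cv2.COLOR_RGB2HSV)
    m=((hsv[...,1]<40)&(hsv[...,2]>lo)).astype(np.uint8)
    cs,_=cv2.findContours(m,cv2.RETR_EXTERNAL,cv2.CHAIN_APPROX_NONE)
    return [c[:,0] for c in cs if 300<cv2.contourArea(c)<6000]
def rect(w):
    (c,s,a)=cv2.minAreaRect(w.astype(np.float32)); return np.round(c,1),np.round(s,1),round(a,1)
E
python3 - <<'E'
from h import *
for n in("top","scene"):
    im=cv2.imread(f"pics/{n}0.png")[:,:,::-1].copy()
    for lo in (150,):
        for c in blobs(n,im,lo):
            print(n,lo,c.mean(0).round(),cv2.contourArea(c),rect(ray(n,c,10)), rect(ray(n,c,14)))
            if cv2.contourArea(c)>1500:
                h=cv2.approxPolyDP(c.reshape(-1,1,2),4,True)[:,0]; print('stop',h.tolist(),ray(n,h,14).round(1).tolist())
im=cv2.imread("pics/top0.png"); cv2.imwrite("pics/crop.png",cv2.resize(im[140:290,190:440],None,fx=3.2,fy=3.2,interpolation=cv2.INTER_CUBIC))
E
```

```text
top 150 [242. 437.] 3143.5 (array([154.6,  69.9]), array([130.6, 157.2]), 7.2) (array([155.3,  69.5]), array([130.1, 156.6]), 7.2)
stop [[291, 401], [208, 413], [215, 479], [259, 479], [250, 459], [253, 437], [268, 416]] [[229.5, -0.1], [208.3, 155.1], [91.5, 138.8], [91.2, 58.0], [126.2, 75.2], [165.1, 70.2], [202.5, 42.8]]
top 150 [374. 259.] 1055.5 (array([ 493.7, -163.7]), array([70.7, 70.7]), 72.1) (array([ 493.2, -163.3]), array([70.4, 70.4]), 72.1)
top 150 [316. 255.] 1301.5 (array([506.8, -47.5]), array([90.6, 60.7]), 72.3) (array([506.3, -47.5]), array([90.3, 60.4]), 72.3)
top 150 [249. 244.] 948.0 (array([528.8,  85.4]), array([69.2, 67.9]), 89.9) (array([528.2,  84.9]), array([69. , 67.6]), 89.9)
top 150 [301. 177.] 3086.5 (array([622.9, -48.7]), array([448. , 126.2]), 82.2) (array([621.9, -48.7]), array([446.3, 125.7]), 82.2)
stop [[201, 213], [213, 214], [221, 166], [427, 194], [430, 182], [212, 153]] [[590.5, 180.2], [588.4, 156.3], [686.9, 143.0], [628.3, -269.9], [653.0, -276.8], [714.2, 161.8]]
top 150 [401.  29.] 635.5 (array([ 994.1, -227.4]), array([117. ,  86.9])
[... 1792 characters left out ...]
.5], [591.8, 153.4], [687.8, 136.6], [631.9, -262.0]]
scene 150 [602. 180.] 982.5 (array([-33.8, 106.3]), array([191.5,  43.1]), 18.0) (array([-29.2, 107.5]), array([190.4,  42.9]), 18.0)
scene 150 [570.  56.] 2984.0 (array([-292.7, -189.7]), array([270. , 178.4]), 2.8) (array([-286.7, -186.9]), array([268.5, 177.4]), 2.8)
stop [[622, 59], [608, 32], [587, 20], [580, 44], [570, 51], [509, 52], [543, 64], [570, 95]] [[-355.8, -115.5], [-411.6, -201.1], [-406.4, -260.9], [-315.9, -204.0], [-274.9, -198.0], [-149.2, -269.0], [-184.9, -197.3], [-156.8, -93.0]]
scene 150 [613.  24.] 937.0 (array([-457.3, -215.3]), array([178.4,  87. ]), 86.4) (array([-450.4, -212.3]), array([177.4,  86.5]), 86.4)
```

View pics/crop.png

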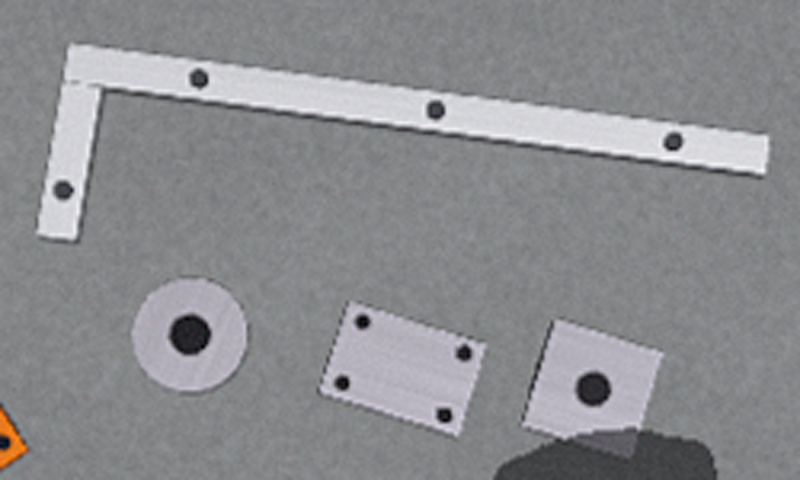

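The crop shows the bare-steel plate with four black holes at its corners, between the one-hole disc and the one-hole square, so the target is confirmed. In the stop frame the plate centre is about (-152, -210), rotated about -10°. I'll push it to the long fence with the two fingers spread behind its long edge.

```bash
cat >> h.py <<'E'
YAW=-7.85; C=np.array([686.5,139.5])
cs,sn=np.cos(np.radians(YAW)),np.sin(np.radians(YAW)); M=np.array([[cs,-sn],[sn,cs]])
def W(x,y,z): return [*(C+M@[x,y]),z]
def S(p): return (np.asarray(p)[...,:2]-C)@M
def st(tag,r=None):
    o=get_obs(); print(tag,r,'t',round(o['t'],2),'tcp_stop',S(o['position']).round(1),'z',o['position'][2].round(1),'F',(M.T@o['wrist_force'][:2]).round(1),o['wrist_force'][2].round(1),'w',round(o['width'],1))
E
python3 - <<'E'
from h import *
O=[180,0,YAW]; y=-210
set_gripper(45)
move_pose(W(-220,y,60),O); st('above')
st('down',servo_line(W(-220,y,4),speed=60,f_stop=8))
st('push',servo_line(W(-95,y,4),speed=60,f_stop=25))
st('seat',servo_line(W(-68,y,4),speed=20,f_stop=12))
E
```

```text
above None t 3.3 tcp_stop [-219.6 -210.5] z 60.1 F [-0.3 -0.1] -0.5 w 45.2
down False t 4.38 tcp_stop [-219.8 -210. ] z 4.2 F [-0.   0.1] 0.2 w 45.0
push False t 6.62 tcp_stop [ -95.1 -210. ] z 4.1 F [-1.1  0.1] -0.3 w 45.0
seat True t 7.51 tcp_stop [ -78.4 -209.9] z 3.6 F [-0.1  0.3] 0.1 w 45.0
```

```bash
cat >> h.py <<'E'
def look(tag):
    im=get_image("top"); cv2.imwrite(f"pics/{tag}.png",im[:,:,::-1])
    for c in blobs("top",im,150):
        w=ray("top",c,10); ctr,s,a=rect(S(w))
        if abs(ctr[0])<260 and -420<ctr[1]<20: print(ctr,s,a)
    cv2.imwrite(f"pics/{tag}c.png",cv2.resize(im[140:290,190:440],None,fx=3.2,fy=3.2,interpolation=cv2.INTER_CUBIC)[:,:,::-1])
E
python3 - <<'E'
from h import *
st('again',servo_line(W(-70,-210,4),speed=10,f_stop=15))
servo_line(W(-100,-210,4),speed=60); servo_line(W(-130,-210,70),speed=120)
set_joints(get_obs()['q']+np.array([-25,0,0,0,0,0])); look("p1"); st('')
E
```

```text
again True t 7.98 tcp_stop [ -78.5 -209.8] z 3.0 F [0.8 0.2] -0.6 w 45.0
[  12.9 -260.9] [312.9  23.9] 89.9
[ 7.  11.8] [44.  89.4] 44.9
 None t 10.2 tcp_stop [-170.  -435.3] z 69.5 F [0.6 0. ] 0.9 w 44.9
```

View pics/p1c.png

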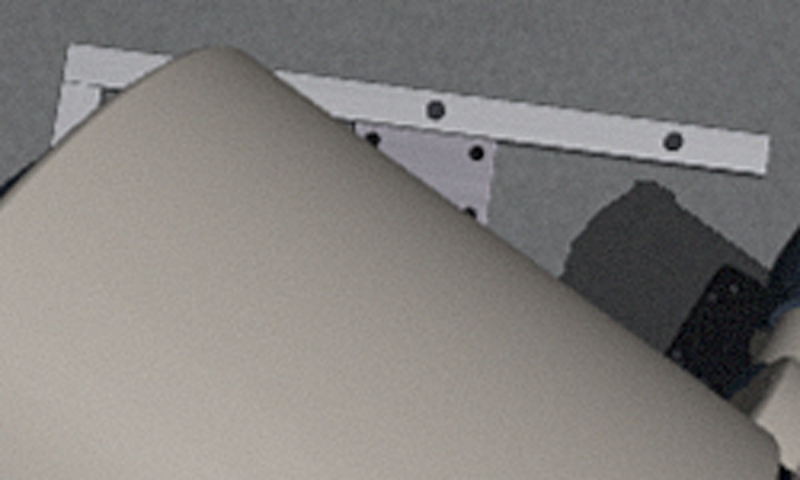

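The plate is flush along the long fence, with its trailing short edge at crop (493,140), pixel (344,184). Next I push it along the fence with the jaws turned 90°.

```bash
python3 - <<'E'
from h import *
e=S(ray("top",[[344.1,183.8],[342.2,209.4]],10)); print(e.round(1)); y0=e[:,1].mean()
assert -275<y0<-235
y0-=35
set_gripper(22)
q=[ik(W(-34,y0,70),[180,0,a]) for a in(YAW+90,YAW-90)]; print([None if v is None else v.round() for v in q]); cur=get_obs()['q']
a=min((0,1),key=lambda i:9e9 if q[i] is None else abs(q[i]-cur).max())
move_pose(W(-34,y0,70),[180,0,(YAW+90,YAW-90)[a]]); st('above')
r=servo_line(W(-34,y0,4),speed=60,f_stop=8); st('down',r)
if not r:
    r=servo_line(W(-34,-125,4),speed=60,f_stop=25); st('push',r)
    if not r: st('seat',servo_line(W(-34,-98,4),speed=20,f_stop=15))
E
```

```text
[[  -2.2 -246.7]
 [ -54.9 -249.6]]
[array([-18.,  38.,  85.,  -0.,  58., -10.]), array([-18.,  38.,  85.,  -0.,  58., 170.])]
above None t 12.12 tcp_stop [ -34.3 -283.5] z 69.9 F [-0.5  0.5] 0.1 w 21.9
down False t 13.37 tcp_stop [ -33.7 -283.2] z 4.4 F [0.4 0.9] 0.4 w 22.2Traceback (most recent call last):
  File "<stdin>", line 11, in <module>
cell.PlanningError: the arm cannot follow that straight line within its joint ranges
```

The last joint took the 170° branch (the two options tied), which runs out of range. I'll lift, flip half a turn and repeat.

```bash
python3 - <<'E'
from h import *
y0=-283; print(get_obs()['q'].round())
servo_line(W(-34,y0,60),speed=120)
q=get_obs()['q'].copy(); q[5]-=180; set_joints(q); print(get_obs()['tcp_rot'])
O=[180,0,YAW+90]
st('down',servo_line(W(-34,y0,4),O,speed=60,f_stop=8))
r=servo_line(W(-34,-125,4),speed=60,f_stop=25); st('push',r)
if not r: st('seat',servo_line(W(-34,-98,4),speed=20,f_stop=15))
E
```

```text
[-18.  43.  87.  -0.  50. 170.]
[-1.79989190e+02 -1.90059438e-03  8.21230369e+01]
down False t 17.82 tcp_stop [ -33.7 -283. ] z 4.4 F [ 0.1 -0.3] 0.4 w 22.1
push False t 20.61 tcp_stop [ -34.  -125.1] z 4.0 F [-1.1 -2.9] -0.0 w 22.1
seat True t 21.52 tcp_stop [ -34.  -106.9] z 3.9 F [ 0.4 -4.7] 5.1 w 22.2
```

```bash
python3 - <<'E'
from h import *
servo_line(W(-34,-125,4),speed=60); servo_line(W(-34,-135,150),speed=200)
q=get_obs()['q'].copy(); q[0]=-65; set_joints(q); look("p2"); st('')
im=cv2.imread("pics/p2.png"); cv2.imwrite("pics/p2z.png",cv2.resize(im[145:245,195:315],None,fx=6,fy=6,interpolation=cv2.INTER_CUBIC))
E
```

```text
[-148.8  -75.1] [67.9 69.3] 7.7
[ -37.  -195.2] [126.2 448.4] 0.1
 None t 25.19 tcp_stop [-268.3 -729.4] z 148.9 F [ 0.5 -0. ] 1.1 w 21.9
```

View pics/p2z.png

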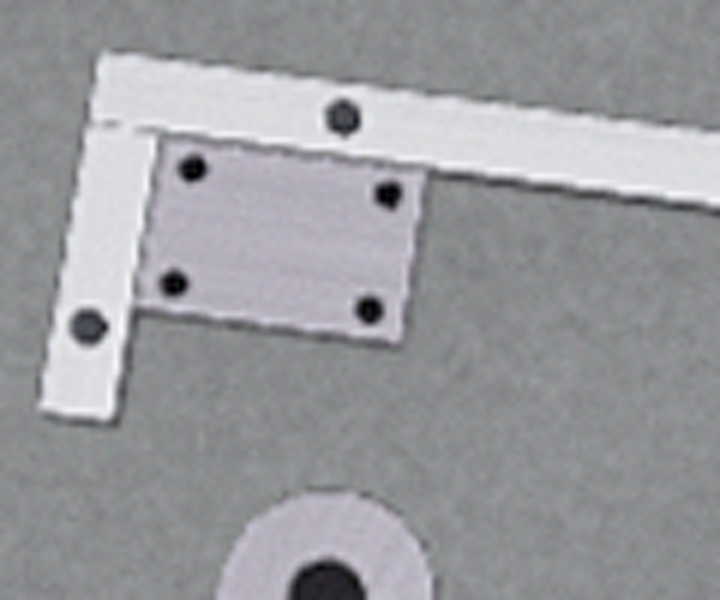

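The plate looks home, with both edges flush within a pixel. Time allows one gentle reseat against the long fence, to rule out a sub-millimetre gap left by the second push.

```bash
python3 - <<'E'
from h import *
O=[180,0,YAW]; y=-43
move_pose(W(-91,y,60),O)
r=servo_line(W(-91,y,4),speed=60,f_stop=8); st('down',r)
if not r: st('seat',servo_line(W(-70,y,4),speed=15,f_stop=12))
servo_line(W(-90,y,4),speed=50); servo_line(W(-90,y,150),speed=200)
q=get_obs()['q'].copy(); q[0]=-65; set_joints(q); look("p3"); st('')
im=cv2.imread("pics/p3.png"); cv2.imwrite("pics/p3z.png",cv2.resize(im[140:290,190:440],None,fx=3.2,fy=3.2,interpolation=cv2.INTER_CUBIC))
E
```

```text
down False t 28.81 tcp_stop [-90.8 -42.9] z 4.3 F [0.1 0.3] 0.3 w 22.1
seat True t 29.73 tcp_stop [-78.2 -43.1] z 3.5 F [-0.6  0.2] 0.2 w 21.9
[-145.1 -332.8] [60.3 59.7] 79.9
[-149.7  -75.2] [69.9 69.1] 8.6
[ -37.3 -195.2] [126.3 448.3] 0.1
 None t 33.49 tcp_stop [-285.9 -701.3] z 149.1 F [-0.1 -0.1] 1.2 w 22.0
```

View pics/p3z.png

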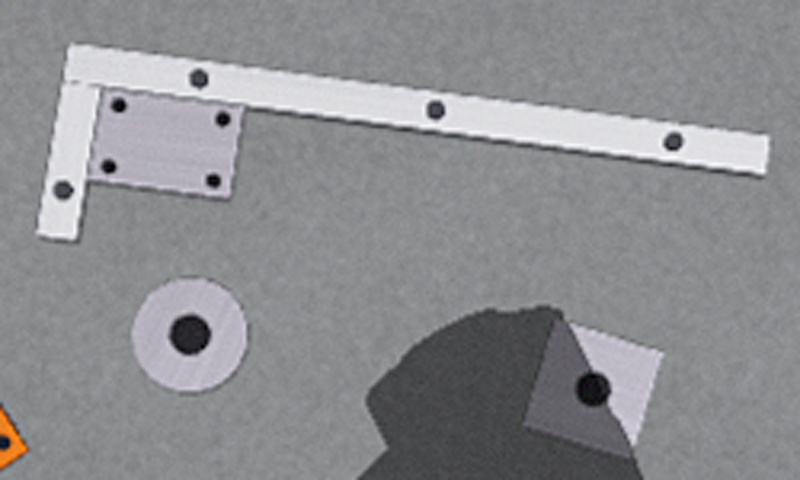

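The plate fills the corner, and the flange hole (190,334) and square hole (593,389) sit at the same crop pixels as at the start. I'm handing in.

```bash
python3 -c "
from cell import *
print(sign_off(), get_obs()['t'])"
```

```text
the job is handed in; nothing more can be done
the job is handed in; nothing more can be done
```

The bare-steel four-hole plate is in the inside corner of the stop, and I handed the job in at about 33.5 s of the 48 s. I slid it flat on the desk with the gripper fingers: square to the long fence first, then along it into the corner. A last light push reseated it on the long fence.

- **Seating:** each push stopped on contact, at set limits of 12–15 N. The two seatings on the long fence stopped at the same finger position (-78.4 and -78.2 mm). The final picture shows no visible gap at either fence.
- **Bystanders:** the flange and square plate show at the same pixels as at the start, and nothing touched the orange or brown look-alikes.
- **What went wrong or disagreed:**
  - One line was refused because of a joint range. I fixed it by lifting clear and turning the wrist half a turn.
  - The long-fence contact was about 2 mm from my camera-based estimate, which is within the calibration tolerance.
  - In the final picture the plate merged with the stop in my colour mask, so I judged its final position by eye and by the contact forces, not by a separate measurement.

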